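# Pin the display board to its pedestal

## Task

The wooden display board only lies loosely on its pedestal. Lift the locking pin out of its stand, put it down through the hole in the board, feel for the hidden hole in the pedestal underneath with light pressure (the holes do not line up yet, so let the pin carry the board along), and push the pin fully home until its collar sits flat on the board. Never force the pin, keep the board flat on the pedestal, leave the cheeses alone, and let go of the pin at the end.

Things in the scene. Friction and masses are not known exactly. Their poses are not given: they have to be found in the camera images.
- pin_handle (a point): centre of the pin's black handle, a 36 x 24 x 36 mm block (x, y, z of this frame; grip it across y, 24 mm). z points up the pin. Under the handle is a brass collar 30 mm across, 6 mm thick, its underside 28 mm below this point. About 120 g. At the start the pin stands upright in its stand, the collar on the stand's top
- pin_tip (a point): centre of the flat end of the pin's round steel shaft, 74 mm below the handle's centre. The shaft is 14 mm across and 46 mm long below the collar; its last 7 mm taper to 8 mm at the tip
- pin_collar (a point): on the pin's axis, in the plane of the collar's underside, 46 mm above the tip
- stand: fixed wooden pin stand, 70 x 70 x 60 mm on an 80 mm rubber foot, with a 17 mm upright through-hole in its middle; origin at the centre of its underside, on the deck
- board_hole (a point): centre of the mouth of the hole in the display board, on the board's top face; z is up. The board is a loose pale wooden slab 192 x 152 x 18 mm (about 0.4 kg); the hole is 16 mm wide, upright, right through its middle, chamfered 1.5 mm. It rests on the pedestal and slides on it when pushed sideways
- board: the display board; origin at the centre of its underside, 18 mm under board_hole, x along its long side
- pedestal: fixed dark wooden pedestal under the board, 140 x 110 x 48 mm; origin at the centre of its underside, on the deck
- brick: bystander: yellowish brick of cheese, 57 x 92 x 40 mm, loose on the deck
- slice: bystander: wedge of pale cheese, 72 x 107 x 40 mm, loose on the deck
- pedestal_top (a point): centre of the pedestal's flat top, 48 mm up, hidden under the board. Here sits a flush brass insert with one upright through-hole, 16 mm wide, chamfered 1.5 mm, its axis 8 mm from this point in a direction that varies and is not measured. The insert is stiff and stays put. The top is solid elsewhere. Over 40 N between pin and board or pedestal is forcing it

How it is judged:
By the outcome, as a careful person would: the job done as asked, in the order asked, and still so for the second after the job is handed in, with the robot touching nothing.
It also fails if it takes over 72 s, if anything falls off the work surface, if the arm or the gripper's body presses on something with over 40 N, if the wrist force passes 120 N, or if a joint passes its speed limit or range.

## Robot

A 6-joint arm with a two-finger parallel gripper is mounted at the origin on a cart in front of the work surface, level with it; the furniture and walls round the work are solid. World frame = base frame: x ahead of the robot, y to its left, z up, the work surface at z = 0. Lengths are in mm, angles in rad, forces in N, time in s.
With the tool pointing down it reaches from about 275 to 750 mm from the base axis. Payload 10.2 kg.
Tool frame: the origin (TCP) lies at the very end of the fingers, on their centre line; the grasp point (between the pads) lies 19 mm behind it (ctrl.hold_point_z is the distance from the TCP to the grasp point, in mm); z points along the fingers, y is the direction in which the jaws open and shut (so a half turn about z gives the same grasp; the last joint's range is limited). The gripper opens to 85 mm and grips with 20 to 120 N. Pads are 22 mm wide; open, the fingers measure 114 mm over their backs; the gripper's body (76 mm by 85 mm) begins 54 mm behind the grasp point. The pads swing forward as they close: fully open they stand 13 mm farther back than shut.
Start: joints at [-1.431, 0.313, 1.498, -0, 1.331, -0.223], TCP at [186.307, -490.837, 231.294] pointing down, gripper open.
Joint ranges: [-2.94, 2.94], [-0.97, 2.17], [0.19, 2.56], [-1.23, 4.37], [0.02, 3.11], [-2.88, 2.88]. Speed limits (rad/s): [2.39, 2.39, 3.01, 3.14, 3.14, 3.14].

## Interface

Orientations are given as a unit quaternion [w, x, y, z].
In Python, from rig import readout, cams, workorder, spotter, ctrl gives the robot as it stands.
- The arm moves only by the tool step_arm, never from a script. Its argument "plan" is text: rows parted by semicolons, each of 5 numbers parted by spaces: the shift along the tool's x, y, z in cm, then the turn about the tool's z in degrees, then the opening in per cent of the stroke, from 0 (shut) to 100 (fully open). In form: x y z twist gripper; .... A call has 1 to 10 rows; each row is the pose to reach, as a shift and turn from the pose commanded when the call began, along the tool's axes at that moment; what a row does not reach only later rows make up. A row lasts 1/10 s, in which the tool goes at most 50 mm and 8.59 degrees, less where a joint would pass 70% of its speed; a pose out of reach is approached as far as the arm can. A call with a gripper value outside its range is refused whole. The fingers move at their own pace and stop on an object; "grip_force" is the grip in N (left out, the last holds). Time passes only in rows, so rows that repeat a pose let the fingers close. It gives the time, the measured TCP pose, the force and the opening at its end, in the units of the state.
- readout.sense(): the state, without advancing time (a new reading comes with each control period).
- cams.capture(name): name is "side" or "top" or "wrist"; returns (picture, depth): 420x560x3 uint8, red, green, blue; 420x560 float32, mm along the optical axis (not along the pixel's ray), 0 where there is no reading.
- cams.camera_info(name): a dict with "vfov" (degrees; the focal length in pixels is half the picture's height over the tangent of half this angle, whatever the lens; pixels are square), "cx", "cy" (the principal point, pixels), "rvec" (rotation vector, rad) and "tvec" (3), from world to camera coordinates, as OpenCV has them. Camera axes: x right, y down, z forward; pixel columns grow to the right and rows downward; lengths in mm; the calibration is good to about 2 mm. A picture is of the moment at which its call begins: read the wrist's pose just before it. camera_info takes no time and is no camera call; for the wrist camera it gives the pose at the moment of the call.
- workorder.finish_job(): hands the job in, once; it reports no verdict.
Trained networks look in the newest picture that a camera, given by its name, has taken for a name from the list of things; names that differ only in an ending like _2 or _b are one class to them, and where a whole thing is asked for, a point or a joint stands for the part that bears it (a point fixed in the world has none). Each returns a list of dicts, best first, with "conf" (0 to 1); they miss things now and then, are a little off and sometimes report something else, mostly with a low value. They report only what shows in the picture. A call takes as long as a camera call.
- spotter.regions_of(camera, target): "pixels" (420x560 bool, what is visible of it) and "extent" ([centre column, centre row, width, height] in pixels, round what is visible of it).
The state is a dict: "time_s": time; "joints": joint angles; "dq": joint speeds; "tau": joint torques, N m; "eef_pos": TCP position; "ee_rot": TCP orientation; "force": force on the tool from outside, world axes, zero at the start; "wrist_torque": the same for the moment, N m; "grip_width": opening from 0.0 (shut) to 1.0 (fully open).
Only numpy, scipy, OpenCV 4.12 (cv2) and the standard library are available. Lean on these libraries where they do the work, as an engineer would, in place of code of your own. Each camera call takes 0.05 s, during which the arm holds its last target. There are 200 camera calls.

## Working session

There is one attempt and no reset: what is moved stays moved. The work goes in short steps, Python scripts to look and compute and a tool call to move; the robot and the scene stay as the last step left them, time stands still between calls to the robot, and variables do not carry over. Pictures are saved under pics/ and viewed, about 8 in all and at most 12, crops included, and the job is handed in when it is done.

Besides the shell and the picture viewer there is one more tool, called after "Emit:" as name(argument=value, ...), one argument or row to a line, values as JSON. step_arm: Moves the arm, as the interface text tells. Its arguments: {"type":"object","properties":{"plan":{"type":"string"},"grip_force":{"type":"number"}},"required":["plan"]}

```bash
mkdir -p pics; ls; cat > h.py <<'E'
import numpy as np, cv2
from rig import readout, cams, workorder, spotter, ctrl
def K(i):
    f=210/np.tan(np.radians(i['vfov'])/2); return f,i['cx'],i['cy']
def cap(n,save=None):
    i=cams.camera_info(n); p,d=cams.capture(n)
    if save: cv2.imwrite('pics/'+save,p[:,:,::-1])
    return p,d,i
def world(i,d,mask=None):
    f,cx,cy=K(i); v,u=np.mgrid[:420,:560]
    P=np.stack([(u-cx)/f*d,(v-cy)/f*d,d],-1)
    R,_=cv2.Rodrigues(np.array(i['rvec'],float))
    return (P-np.array(i['tvec'],float).ravel())@R
def proj(i,X):
    f,cx,cy=K(i); R,_=cv2.Rodrigues(np.array(i['rvec'],float))
    c=R@np.array(X,float)+np.array(i['tvec'],float).ravel(); return f*c[0]/c[2]+cx,f*c[1]/c[2]+cy
E
python3 - <<'E'
from h import *
print(readout.sense(), ctrl.hold_point_z)
ims=[]
for n in ('side','top'):
    p,d,i=cap(n); W=world(i,d); ims.append(p)
    print(n,i)
    for t in ('pin_handle','stand','board','pedestal','brick','slice'):
        for r in spotter.regions_of(n,t)[:2]:
            m=r['pixels']&(d>0); w=W[m]
            if len(w)==0: continue
            print(t,round(r['conf'],2),np.round(r['extent']),m.sum(),np.round(np.median(w,0)),np.round(np.percentile(w,2,axis=0)),np.round(np.percentile(w,98,axis=0)))
cv2.imwrite('pics/a.png',cv2.resize(np.vstack(ims)[:,:,::-1],(400,600)))
cv2.imwrite('pics/top.png',ims[1][:,:,::-1]); cv2.imwrite('pics/side.png',ims[0][:,:,::-1])
E
```

```text
pics
{'time_s': 0.0, 'joints': array([-1.43139724e+00,  3.13446246e-01,  1.49842776e+00,  1.51481166e-05,
        1.33100570e+00, -2.23366948e-01]), 'dq': array([-0.001271  , -0.00212999,  0.00061164,  0.00164106, -0.00106725,
       -0.00048427]), 'tau': array([ 5.44119321e-04, -4.12253630e+01, -2.59739792e+01, -1.39507501e-04,
        4.11225119e-03,  1.74006209e-05]), 'eef_pos': array([ 186.27458111, -490.57109641,  230.74050923]), 'ee_rot': array([-6.42648583e-04,  9.83595273e-01,  1.80388263e-01,  3.43594536e-05]), 'force': array([-0.07781515, -0.36303968, -0.37506049]), 'wrist_torque': array([-0.01257166, -0.04483671,  0.00157542]), 'grip_width': 0.9978949949407485} 18.700000000000003
side {'vfov': 50.66746189625145, 'cx': 276.43798367028404, 'cy': 203.75207868747296, 'rvec': array([ 0.60329121, -2.64698578,  1.2156507 ]), 'tvec': array([415.41074757, 271.18425546, 849.51313085])}
pin_handle 0.72 [266. 197.  15.  25.] 305 [ 529. -103.   96.] [ 514. -121.   65.] [549. -98. 109.]
stand 0.66 [269. 218.  44.  39.] 1248 [519. -87.  43.] [ 492. -153.    0.] [577. -72.  65.]
board 0.8
[... 520 characters left out ...]
] [ 681. -317.   44.]
top {'vfov': 49.55868115380666, 'cx': 280.2651869658613, 'cy': 210.63371585627414, 'rvec': array([ 2.17962186, -2.1394132 ,  0.15693258]), 'tvec': array([-108.15718155,  533.76060367,  963.50599284])}
pin_handle 0.54 [287. 209.  11.  17.] 216 [ 530. -111.  104.] [ 515. -124.   63.] [548. -98. 108.]
stand 0.97 [287. 215.  38.  39.] 1020 [ 521. -111.   58.] [ 493. -149.    4.] [567. -72.  63.]
board 0.93 [189. 228.  87.  97.] 6321 [493. 101.  65.] [401.  22.  58.] [589. 180.  69.]
brick 0.94 [385. 275.  45.  32.] 1107 [ 398. -330.   35.] [ 372. -388.   -6.] [ 426. -288.   40.]
slice 0.72 [399. 166.  45.  33.] 889 [ 635. -372.   38.] [ 613. -410.    5.] [ 675. -322.   42.]
```

```bash
python3 - <<'E'
from h import *
p=cv2.imread('pics/top.png'); q=cv2.imread('pics/side.png')
a=cv2.resize(p[150:290,130:320],(0,0),fx=4,fy=4,interpolation=cv2.INTER_CUBIC)
cv2.imwrite('pics/c1.png',a)
cv2.imwrite('pics/c2.png',cv2.resize(q[170:330,170:370],(800,600*160*4//600)[:2],interpolation=cv2.INTER_CUBIC)[:600])
E
```

```text
(no output)
```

View pics/c1.png

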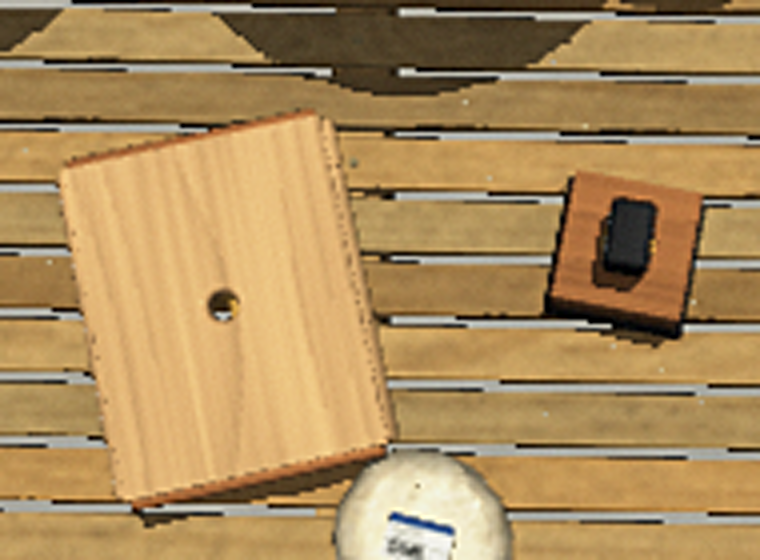

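View pics/side.png

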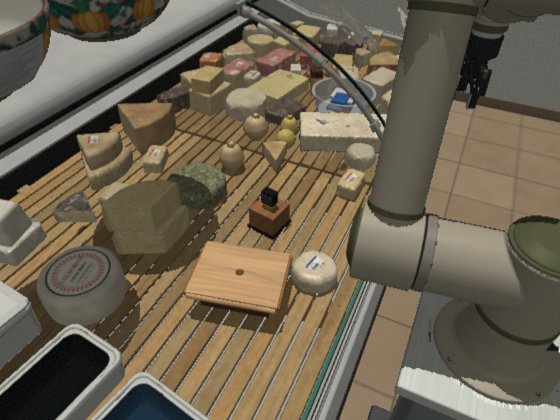

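```bash
cat >> h.py <<'E'
from scipy.spatial.transform import Rotation as Ro
def toolR(s): 
    q=s['ee_rot']; return Ro.from_quat([q[1],q[2],q[3],q[0]]).as_matrix()
def go(tcp,yaw=None):
    """tool-axis shift (cm) and twist (deg) to world tcp / yaw of tool y-axis line (deg, mod 180)"""
    s=readout.sense(); R=toolR(s)
    d=R.T@(np.array(tcp)-s['eef_pos'])/10; ty=np.degrees(np.arctan2(R[1,1],R[0,1]))
    print('t',round(s['time_s'],2),'pos',np.round(s['eef_pos'],1),'yawy',round(ty,1),'z',np.round(R[:,2],3),'F',np.round(s['force'],1),'g',round(s['grip_width'],3),'j6',round(s['joints'][5],2))
    tw=None
    if yaw is not None: tw=-((yaw-ty+90)%180-90)   # tool z down: + twist = - world yaw
    print('shift cm',np.round(d,2),'twist',tw)
def onplane(i,u,v,z):
    f,cx,cy=K(i); R,_=cv2.Rodrigues(np.array(i['rvec'],float)); t=np.array(i['tvec'],float).ravel()
    c=-R.T@t; r=R.T@np.array([(u-cx)/f,(v-cy)/f,1]); return c+r*(z-c[2])/r[2]
E
python3 - <<'E'
from h import *
print([a for a in dir(ctrl) if a[0]!='_'])
i=cams.camera_info('top')
c=onplane(i,287.75,209,106); print('handle',c); b=onplane(i,185.75,226.25,66); print('hole',b)
R,_=cv2.Rodrigues(i['rvec']); print('cam',-R.T@i['tvec'])
P=np.array([onplane(i,130+u/4,150+v/4,106)[:2] for u,v in [(615,197),(655,199),(648,276),(610,270)]]);print(P)
Q=np.array([onplane(i,130+u/4,150+v/4,60)[:2] for u,v in [(575,170),(704,197),(681,325),(549,298)]]);print(Q,Q.mean(0),[np.degrees(np.arctan2(*(Q[a]-Q[b])[::-1])) for a,b in((0,3),(1,2),(0,1))])
B=np.array([onplane(i,130+u/4,150+v/4,66)[:2] for u,v in [(62,170),(318,113),(388,448),(122,498)]]);print(B,B.mean(0),[np.degrees(np.arctan2(*(B[a]-B[b])[::-1])) for a,b in((0,3),(1,2),(0,1))])
go([531,-110,230])
E
```

```text
['PlanningError', 'hold_point_z']
handle [ 530.06602056 -112.56342026  106.        ]
hole [494.48475985 101.3895008   66.        ]
cam [ 404.45073698  -85.9154027  1026.63542756]
[[ 550.05995639 -104.05540442]
 [ 549.43257756 -124.56299561]
 [ 509.677271   -121.54239179]
 [ 512.37843642 -102.13464467]]
[[ 571.62112377  -83.17123833]
 [ 558.29214818 -152.85697447]
 [ 488.99427155 -141.29368178]
 [ 502.10407695  -70.65592751]] [ 530.25290511 -111.99445552] [np.float64(-10.205763879758253), np.float64(-9.473299963876169), np.float64(79.17167236134155)]
[[565.06138765 190.17591359]
 [598.79693661  55.22523937]
 [420.96000862  11.85715405]
 [392.60752991 149.3105038 ]] [494.3564657 101.6422027] [np.float64(13.331161117639093), np.float64(13.704900715784282), np.float64(104.03539648605621)]
t 0.7 pos [ 186.3 -490.8  231.3] yawy -69.2 z [-0.  0. -1.] F [-0.3 -0.4  0.2] g 0.994 j6 -0.22
shift cm [ 45.74 -23.37   0.13] twist None
```

Emit:
step_arm(
  plan="45.6 -23.2 0 25 100;45.6 -23.2 0 25 100;45.6 -23.2 0 25 100;45.6 -23.2 0 25 100;45.6 -23.2 0 25 100;45.6 -23.2 0 25 100;45.6 -23.2 0 25 100;45.6 -23.2 0 25 100;45.6 -23.2 0 25 100;45.6 -23.2 0 25 100",
)

```text
time_s: 1.7
eef_pos: [516.6, -126.6, 231.5]
ee_rot: [0.0, 0.999, -0.037, 0.0]
force: [0.3, -2.2, 0.4]
grip_width: 1.004
```

```bash
python3 - <<'E'
from h import *
go([530,-112,230],85)
p,d,i=cap('wrist','w1.png'); W=world(i,d)
R,_=cv2.Rodrigues(i['rvec']); print('cam',-R.T@i['tvec'],R[2])
for t in ('pin_handle','stand'):
  for r in spotter.regions_of('wrist',t)[:2]:
    m=r['pixels']&(d>0); w=W[m]
    print(t,r['conf'],r['extent'],np.round(np.median(w,0)),np.round(np.percentile(w,2,axis=0)),np.round(np.percentile(w,98,axis=0)))
    top=w[w[:,2]>np.percentile(w[:,2],98)-6][:,:2].astype(np.float32)
    print(cv2.minAreaRect(top),top.mean(0))
E
```

```text
t 1.7 pos [ 516.6 -126.6  231.5] yawy -94.2 z [ 0. -0. -1.] F [ 0.3 -2.2  0.4] g 1.004 j6 1.18
shift cm [ 1.22 -1.55  0.15] twist 0.7914568773306883
cam [ 595.1814924  -132.05269828  374.45984192] [-0.30605145  0.02100767 -0.95178316]
pin_handle 0.86 [257.2, 171.3, 32.0, 56.7] [ 536. -114.  106.] [ 517. -126.   77.] [ 552. -101.  108.]
((533.4100341796875, -112.95443725585938), (23.99796485900879, 36.35026168823242), 84.16316986083984) [ 534.5524   -113.072716]
stand 0.73 [263.0, 155.2, 88.0, 95.7] [ 548. -117.   60.] [ 499. -151.    7.] [574. -78.  62.]
((533.2644653320312, -112.68235778808594), (70.17334747314453, 70.45458984375), 80.2867431640625) [ 537.64484 -113.55528]
```

View pics/w1.png

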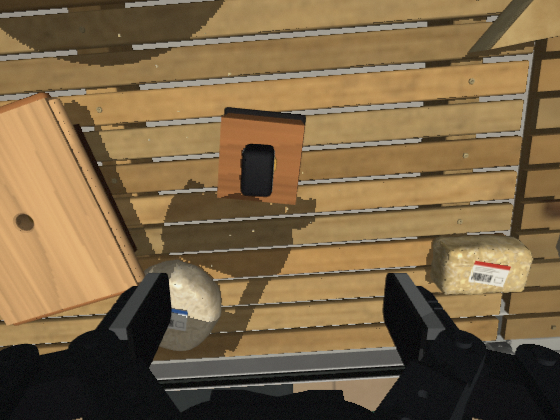

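Emit:
step_arm(
  plan="1.4 -1.5 5 1.6 100;1.4 -1.5 5 1.6 100;1.4 -1.5 5 1.6 100;1.4 -1.5 5 1.6 100",
)

```text
time_s: 2.25
eef_pos: [530.6, -115.7, 183.0]
ee_rot: [0.001, 0.999, -0.051, 0.001]
force: [-1.1, -0.4, 1.2]
grip_width: 1.0
```

```bash
cat >m.py <<'E'
from h import *
go([532,-112.7,73],84.2)
p,d,i=cap('wrist','w2.png'); W=world(i,d)
for t in ('pin_handle','stand'):
  for r in spotter.regions_of('wrist',t)[:1]:
    m=r['pixels']&(d>0); w=W[m]
    top=w[w[:,2]>np.percentile(w[:,2],98)-6][:,:2].astype(np.float32)
    print(t,r['conf'],np.percentile(w[:,2],95),cv2.minAreaRect(top),top.mean(0))
E
python3 m.py
```

```text
t 2.25 pos [ 530.6 -115.7  183. ] yawy -95.9 z [ 0.002 -0.001 -1.   ] F [-1.1 -0.4  1.2] g 1.0 j6 1.24
shift cm [ 0.09 -0.33 11.  ] twist -0.053108765845024664
pin_handle 0.98 107.15811702100109 ((534.0003662109375, -112.75093841552734), (23.978857040405273, 35.269046783447266), 81.83258819580078) [ 535.05994 -112.91442]
stand 0.73 61.46674694943207 ((533.1199951171875, -112.62459564208984), (70.1749267578125, 70.78706359863281), 80.2991943359375) [ 539.3305 -113.4669]
```

```bash
python3 -c "
from h import *
go([532.7,-112.7,73],83)"
```

```text
t 2.4 pos [ 530.7 -115.3  182.8] yawy -95.9 z [ 0.002 -0.001 -1.   ] F [0.1 0.3 0.4] g 1.003 j6 1.24
shift cm [ 0.15 -0.29 10.98] twist 1.1491845348565448
```

Emit:
step_arm(
  plan="0.15 -0.3 1 1 100;0.15 -0.3 4 1 100;0.15 -0.3 7 1 100;0.15 -0.3 9.5 1 100;0.15 -0.3 10.9 1 100;0.15 -0.3 10.9 1 100;0.15 -0.3 10.9 1 100",
)

```text
time_s: 3.1
eef_pos: [532.6, -111.7, 72.7]
ee_rot: [0.0, 0.998, -0.06, 0.0]
force: [0.4, -0.4, 0.2]
grip_width: 1.004
```

Emit:
step_arm(
  plan="0 0 0 0 40;0 0 0 0 30;0 0 0 0 20;0 0 0 0 10;0 0 0 0 10;0 0 0 0 10;0 0 0 0 10;0 0 0 0 10;0 0 0 0 10;0 0 0 0 10",
  grip_force=60,
)

```text
time_s: 4.1
eef_pos: [532.5, -111.7, 72.7]
ee_rot: [0.0, 0.998, -0.059, 0.0]
force: [-0.2, 0.0, 6.2]
grip_width: 0.275
```

```bash
python3 -c "
from h import *
go([532.7,-112.7,73],83)"
```

```text
t 4.1 pos [ 532.5 -111.7   72.7] yawy -96.8 z [ 0.001 -0.    -1.   ] F [-0.2  0.   6.2] g 0.275 j6 1.27
shift cm [ 0.03  0.09 -0.03] twist 0.1889085514336557
```

Emit:
step_arm(
  plan="0 0 -1 0 10;0 0 -2 0 10;0 0 -3 0 10;0 0 -4.5 0 10;0 0 -6 0 10;0 0 -8 0 10;0 0 -10 0 10;0 0 -10 0 10;0 0 -10 0 10",
)

```text
time_s: 5.0
eef_pos: [532.2, -111.6, 172.1]
ee_rot: [0.0, 0.998, -0.059, 0.0]
force: [0.3, 0.9, -0.3]
grip_width: 0.268
```

```bash
python3 - <<'E'
from h import *
go([494.5,101.5,155])
p,d,i=cap('wrist','w3.png'); W=world(i,d)
for t in ('board_hole','board'):
  for r in spotter.regions_of('wrist',t)[:2]:
    m=r['pixels']&(d>0); w=W[m]
    print(t,r['conf'],r['extent'],np.round(np.median(w,0)),cv2.minAreaRect(w[w[:,2]>60][:,:2].astype(np.float32)))
E
```

```text
t 5.0 pos [ 532.2 -111.6  172.1] yawy -96.8 z [ 0. -0. -1.] F [ 0.3  0.9 -0.3] g 0.268 j6 1.27
shift cm [ -6.27 -20.71   1.71] twist None
board_hole 0.73 [517.6, 296.1, 84.4, 71.4] [ 410. -311.   37.] ((0.0, 0.0), (0.0, 0.0), 0.0)
board_hole 0.59 [69.8, 261.7, 139.1, 269.2] [492.  63.  66.] ((472.3865661621094, 43.91554260253906), (147.81947326660156, 230.65267944335938), 66.92805480957031)
board 0.88 [70.6, 257.8, 139.5, 268.2] [492.  63.  66.] ((472.3025817871094, 43.571044921875), (148.31591796875, 230.65994262695312), 66.98201751708984)
```

View pics/w3.png

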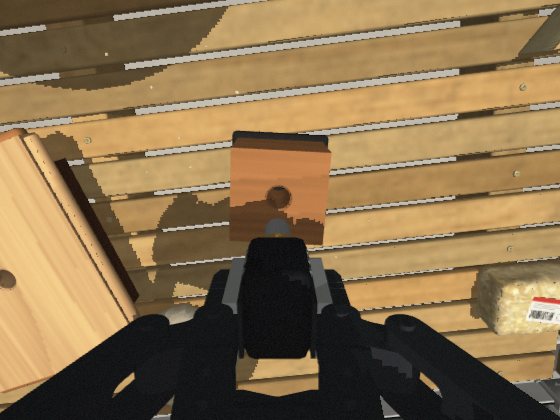

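Emit:
step_arm(
  plan="-1 -3.5 0 0 10;-2.3 -7.8 0 0 10;-3.7 -12.5 0 0 10;-4.9 -16.6 0 0 10;-5.7 -19.5 0.5 0 10;-6.1 -20.8 1 0 10;-6.1 -20.8 1 0 10;-6.1 -20.8 1 0 10;-6.1 -20.8 1 0 10",
)

```text
time_s: 6.05
eef_pos: [496.8, 100.9, 162.3]
ee_rot: [0.0, 0.998, -0.06, 0.0]
force: [-0.2, -0.6, -0.7]
grip_width: 0.273
```

```bash
python3 - <<'E'
from h import *
go([496.5,102,130])
s=readout.sense(); ims=[]
for n in ('wrist','top','side'):
    p,d,i=cap(n,n+'4.png'); W=world(i,d); print(n)
    T=s['eef_pos']+np.array([0,0,-59])
    u,v=proj(i,T); print('tip proj',u,v); a=proj(i,[496,102,66]); print('hole proj',a)
    for t in ('pin_tip','board_hole','board'):
      for r in spotter.regions_of(n,t)[:1]: 
        m=r['pixels']&(d>0); print(t,round(r['conf'],2),np.round(r['extent']),np.round(np.median(W[m],0)))
    x,y=int(a[0]),int(a[1]); 
    h=60 if n=='wrist' else 30; x=min(max(x,h),560-h); y=min(max(y,h),420-h)
    c=p[y-h:y+h,x-h:x+h]; print('crop origin',x-h,y-h); ims.append(cv2.resize(c,(400,400),interpolation=cv2.INTER_CUBIC))
cv2.imwrite('pics/m4.png',cv2.resize(np.hstack(ims)[:,:,::-1],(1200,400))[:, :800]); cv2.imwrite('pics/m4s.png',ims[2][:,:,::-1])
E
```

```text
t 6.05 pos [496.8 100.9 162.3] yawy -96.9 z [ 0. -0. -1.] F [-0.2 -0.6 -0.7] g 0.273 j6 1.66
shift cm [-0.05 -0.11  3.23] twist None
wrist
tip proj 276.67303127966795 226.4568818630636
hole proj (np.float64(275.1146064906955), np.float64(207.9178955563082))
pin_tip 0.92 [276. 292.  74. 140.] [506. 100. 195.]
board_hole 0.6 [269. 170. 291. 283.] [528.  94.  66.]
board 0.77 [269. 168. 292. 283.] [528.  94.  66.]
crop origin 215 147
top
tip proj 182.54941067206983 223.31947210569277
hole proj (np.float64(185.49282453661462), np.float64(225.53103747213856))
board_hole 0.95 [203. 226.  56. 100.] [472.  64.  65.]
board 0.62 [203. 225.  54.  96.] [474.  64.  65.]
crop origin 155 195
side
tip proj 237.98531463785946 258.93360979970794
hole proj (np.float64(238.82688275458963), np.float64(271.96282009038384))
pin_tip 0.86 [240. 240.  14.  37.] [485. 107. 173.]
board_hole 0.87 [238. 276. 108.  77.] [487. 115.  67.]
board 0.94 [238. 276. 106.  79.] [488. 114.  67.]
crop origin 208 241
```

View pics/m4.png

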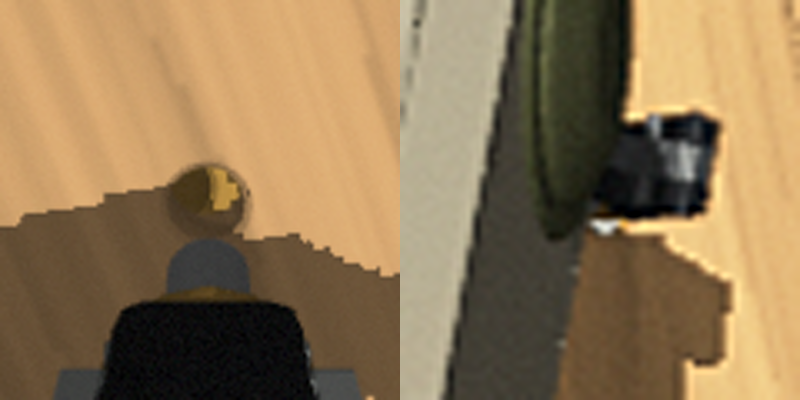

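```bash
python3 - <<'E'
from h import *
def c(f,x,y,h,g):
    p=cv2.imread('pics/'+f)[y-h:y+h,x-h:x+h].astype(float); p=255*(p/255)**g
    return cv2.resize(p.astype(np.uint8),(300,300),interpolation=cv2.INTER_NEAREST)
a=np.hstack([c('wrist4.png',277,212,24,.5),c('top.png',186,226,8,.6)])
b=np.hstack([c('side.png',239,271,8,.6),c('w1.png',25,222,14,.5)])
cv2.imwrite('pics/m5.png',np.vstack([a,b]))
i=cams.camera_info('wrist'); s=readout.sense(); print(s['time_s'],s['eef_pos'])
print('hole',onplane(i,277.4,207,66))
T=s['eef_pos']+[0,0,-58.7]
for dx in (-2,0,2): print(dx,proj(i,T+[4+dx,0,0]),proj(i,T+[dx,0,0]), 'taper top edges',proj(i,T+[dx,7,7]),proj(i,T+[dx,-7,7]),proj(i,T+[7+dx,0,7]))
for y in range(95,110,3): print(y,proj(i,[496,y,66]))
E
```

```text
6.65 [496.44716244 102.08241675 162.29940107]
hole [496.06401423 101.60378178  66.        ]
-2 (np.float64(276.3019518786758), np.float64(223.47387009453942)) (np.float64(277.1098082855156), np.float64(229.80838617833007)) taper top edges (np.float64(264.9293749397193), np.float64(235.74820479284625)) (np.float64(289.3757320213852), np.float64(233.0407423255544)) (np.float64(275.67325002830563), np.float64(222.95380372339665))
0 (np.float64(275.89458285962957), np.float64(220.27963213177952)) (np.float64(276.70702054404245), np.float64(226.6500706594915)) taper top edges (np.float64(264.47882105863476), np.float64(232.51054363460707)) (np.float64(288.9954193340525), np.float64(229.78756359788846)) (np.float64(275.24914156481685), np.float64(219.6412881489393))
2 (np.float64(275.48489383580875), np.float64(217.06720268420318)) (np.float64(276.3019518786758), np.float64(223.47387009453942)) taper top edges (np.float64(264.0256374725238), np.float64(229.25398552712582)) (np.float64(288.61288167168846), np.float64(226.51535252740953)) (np.float64(274.82252922453495), np.float64(216.30921594784624))
95 (np.float64(287.0317510833911), np.float64(205.99778480169374))
98 (np.float64(282.6590023141011), np.float64(206.49350924830043))
101 (np.float64(278.28991562648764), np.float64(206.9888185365004))
104 (np.float64(273.924486422106), np.float64(207.4837131876044))
107 (np.float64(269.5627101102072), np.float64(207.97819372205086))
```

View pics/m5.png

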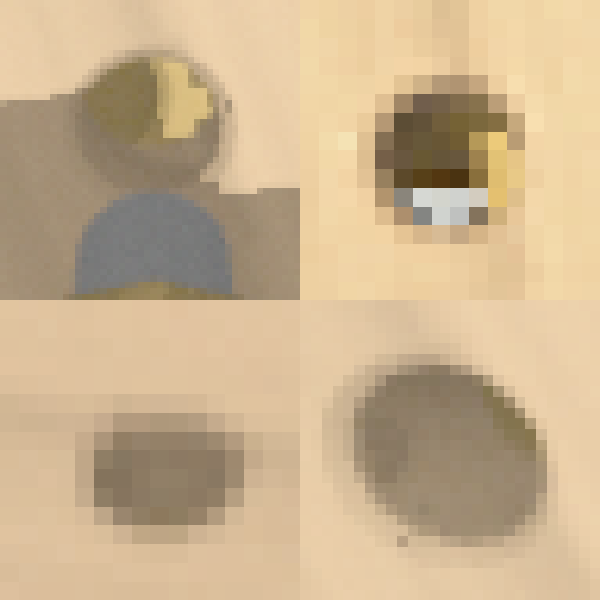

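```bash
python3 - <<'E'
from h import *
i=cams.camera_info('wrist'); C=onplane(i,277.4,207,66)
for c in ((165,100),(155,62),(155,140),(160,75),(163,120)):
    print(c,np.round(onplane(i,253+c[0]/6.25,188+c[1]/6.25,48)-C,1))
i=cams.camera_info('top'); C=onplane(i,185.75,226.5,66)
for u,v in ((183.2,230),(188,230),(188,228),(183.2,228),(188,226),(189,225)): print(u,v,np.round(onplane(i,u,v,48)-C,1),np.round(onplane(i,u,v,0)-C,1))
E
```

```text
(165, 100) [ -3.8  -1.1 -18. ]
(155, 62) [  1.   -0.5 -18. ]
(155, 140) [ -8.6   0.7 -18. ]
(160, 75) [ -0.7  -0.9 -18. ]
(163, 120) [ -6.2  -0.6 -18. ]
183.2 230 [ -6.    8.6 -18. ] [ -1.9  18.2 -66. ]
188 230 [ -5.8  -1.7 -18. ] [ -1.7   7.4 -66. ]
188 228 [ -1.5  -1.5 -18. ] [  2.8   7.6 -66. ]
183.2 228 [ -1.7   8.8 -18. ] [  2.6  18.5 -66. ]
188 226 [  2.8  -1.3 -18. ] [  7.4   7.8 -66. ]
189 225 [  5.1  -3.3 -18. ] [  9.7   5.7 -66. ]
```

Emit:
step_arm(
  plan="-0.1 0 1 0 10;-0.1 0 2 0 10;-0.1 0 3 0 10;-0.1 0 3.4 0 10;-0.1 0 3.8 0 10;-0.1 0 4.2 0 10;-0.1 0 4.4 0 10;-0.1 0 4.4 0 10",
)

```text
time_s: 7.45
eef_pos: [495.4, 102.2, 118.2]
ee_rot: [-0.0, 0.998, -0.059, -0.0]
force: [0.3, -0.6, -1.6]
grip_width: 0.269
```

```bash
python3 -c "
from h import *
go([495.3,102,110])"
```

```text
t 7.45 pos [495.4 102.2 118.2] yawy -96.8 z [-0.  0. -1.] F [ 0.3 -0.6 -1.6] g 0.269 j6 1.66
shift cm [-0.01  0.02  0.82] twist None
```

Emit:
step_arm(
  plan="0 0 0.2 0 10;0 0 0.4 0 10;0 0 0.6 0 10;0 0 0.8 0 10;0 0 0.8 0 10",
)

```text
time_s: 7.95
eef_pos: [495.3, 102.2, 110.0]
ee_rot: [-0.0, 0.998, -0.059, -0.0]
force: [-0.7, 0.1, -1.5]
grip_width: 0.27
```

Emit:
step_arm(
  plan="0 0 0.1 0 10;0 0 0.2 0 10;0 0 0.3 0 10;0 0 0.35 0 10;0 0 0.35 0 10",
)

```text
time_s: 8.45
eef_pos: [495.4, 102.2, 106.7]
ee_rot: [0.0, 0.998, -0.059, -0.0]
force: [-0.3, -0.9, -1.3]
grip_width: 0.275
```

Emit:
step_arm(
  plan="0 0 0.05 0 10;0 0 0.1 0 10;0 0 0.1 0 10",
)

```text
time_s: 8.75
eef_pos: [495.6, 102.2, 106.4]
ee_rot: [0.0, 0.998, -0.059, 0.0]
force: [-3.0, -0.3, 5.4]
grip_width: 0.272
```

Emit:
step_arm(
  plan="-0.07 -0.1 0 0 10;-0.14 -0.2 0 0 10;-0.2 -0.3 0 0 10;-0.27 -0.4 0 0 10;-0.34 -0.5 0 0 10;-0.34 -0.5 0 0 10",
)

```text
time_s: 9.35
eef_pos: [492.6, 107.8, 105.7]
ee_rot: [-0.0, 0.998, -0.059, -0.0]
force: [0.8, -1.6, 0.4]
grip_width: 0.271
```

```bash
python3 -c "
from h import *
go([491.7,109.6,106])"
```

```text
t 9.35 pos [492.6 107.8 105.7] yawy -96.8 z [-0.  0. -1.] F [ 0.8 -1.6  0.4] g 0.271 j6 1.67
shift cm [-0.11 -0.16 -0.03] twist None
```

Emit:
step_arm(
  plan="-0.06 -0.1 0 0 10;-0.1 -0.16 0.05 0 10;-0.1 -0.16 0.15 0 10;-0.1 -0.16 0.2 0 10;-0.1 -0.16 0.2 0 10",
)

```text
time_s: 9.85
eef_pos: [491.8, 109.3, 103.6]
ee_rot: [-0.0, 0.998, -0.059, -0.0]
force: [1.0, -2.7, -0.9]
grip_width: 0.273
```

Emit:
step_arm(
  plan="0 0 0.1 0 10;0 0 0.2 0 10;0 0 0.3 0 10;0 0 0.3 0 10",
)

```text
time_s: 10.25
eef_pos: [491.8, 109.3, 100.6]
ee_rot: [-0.0, 0.998, -0.059, -0.0]
force: [0.8, -2.0, -2.1]
grip_width: 0.27
```

Emit:
step_arm(
  plan="0 0 0.07 0 10;0 0 0.14 0 10;0 0 0.2 0 10;0 0 0.2 0 10",
)

```text
time_s: 10.65
eef_pos: [492.1, 109.3, 98.8]
ee_rot: [-0.0, 0.998, -0.059, 0.0]
force: [2.6, -1.2, -1.1]
grip_width: 0.275
```

Emit:
step_arm(
  plan="0.05 0 0.05 0 10;0.05 0 0.1 0 10;0.05 0 0.15 0 10;0.05 0 0.2 0 10;0.05 0 0.2 0 10",
)

```text
time_s: 11.15
eef_pos: [492.4, 109.2, 96.7]
ee_rot: [-0.0, 0.998, -0.059, -0.0]
force: [2.5, -1.1, -0.5]
grip_width: 0.27
```

Emit:
step_arm(
  plan="0.04 0 0.1 0 10;0.04 0 0.2 0 10;0.04 0 0.3 0 10;0.04 0 0.4 0 10;0.04 0 0.5 0 10;0.04 0 0.6 0 10;0.04 0 0.6 0 10",
)

```text
time_s: 11.85
eef_pos: [492.6, 109.2, 90.6]
ee_rot: [0.0, 0.998, -0.059, -0.0]
force: [1.6, -1.0, -1.1]
grip_width: 0.271
```

Emit:
step_arm(
  plan="0.02 0 0.1 0 10;0.02 0 0.2 0 10;0.02 0 0.3 0 10;0.02 0 0.4 0 10;0.02 0 0.5 0 10;0.02 0 0.6 0 10;0.02 0 0.7 0 10;0.02 0 0.8 0 10;0.02 0 0.9 0 10;0.02 0 0.9 0 10",
)

```text
time_s: 12.85
eef_pos: [492.9, 109.1, 81.6]
ee_rot: [0.0, 0.998, -0.059, -0.0]
force: [-1.0, -1.5, -1.5]
grip_width: 0.27
```

Free travel so far; about 3 mm left to the collar.

Emit:
step_arm(
  plan="0 0 0.1 0 10;0 0 0.2 0 10;0 0 0.25 0 10;0 0 0.3 0 10;0 0 0.3 0 10",
)

```text
time_s: 13.35
eef_pos: [492.9, 109.1, 78.7]
ee_rot: [0.0, 0.998, -0.059, -0.0]
force: [-1.8, -1.3, -1.5]
grip_width: 0.276
```

Emit:
step_arm(
  plan="0 0 0.05 0 10;0 0 0.1 0 10;0 0 0.15 0 10;0 0 0.15 0 10",
)

```text
time_s: 13.75
eef_pos: [493.0, 109.1, 78.6]
ee_rot: [0.0, 0.998, -0.059, 0.0]
force: [-6.9, -3.5, 15.5]
grip_width: 0.27
```

Emit:
step_arm(
  plan="0 0 -0.05 0 10;0 0 -0.1 0 10;0 0 -0.1 0 10;0 0 -0.1 0 50;0 0 -0.1 0 60;0 0 -0.1 0 60;0 0 -0.1 0 60;0 0 -0.1 0 60",
)

```text
time_s: 14.55
eef_pos: [493.0, 109.2, 78.2]
ee_rot: [-0.0, 0.998, -0.059, 0.0]
force: [0.5, 0.3, -0.2]
grip_width: 0.6
```

```bash
python3 -c "
from h import *
go([491.7,109.6,106])"
```

```text
t 14.55 pos [493.  109.2  78.2] yawy -96.8 z [ 0.  0. -1.] F [ 0.5  0.3 -0.2] g 0.6 j6 1.68
shift cm [-0.13 -0.02 -2.78] twist None
```

Emit:
step_arm(
  plan="0 0 -1 0 60;0 0 -3 0 60;0 0 -6 0 60;0 0 -10 0 60;0 0 -14 0 60;-3 2 -16 0 60;-5 6 -16 0 60;-7 10 -16 0 60;-7 10 -16 0 60;-7 10 -16 0 60",
)

```text
time_s: 15.55
eef_pos: [411.7, 17.8, 239.2]
ee_rot: [0.0, 0.998, -0.06, 0.001]
force: [0.2, -0.3, 0.3]
grip_width: 0.596
```

```bash
python3 - <<'E'
from h import *
go([491.7,109.6,106]); ims=[]
for n in ('top','side','wrist'):
    p,d,i=cap(n,n+'6.png'); W=world(i,d)
    for t in ('pin_handle','board','brick','slice'):
      for r in spotter.regions_of(n,t)[:1]:
        m=r['pixels']&(d>0); w=W[m]; 
        if len(w): print(n,t,round(r['conf'],2),np.round(r['extent']),np.round(np.median(w,0)),'z98',np.round(np.percentile(w[:,2],98),1))
        if t=='board' and len(w):
            A=np.c_[w[:,:2]-w[:,:2].mean(0),np.ones(len(w))]; k=(abs(w[:,2]-66)<5); print('  tilt',np.linalg.lstsq(A[k],w[k,2],rcond=None)[0],cv2.minAreaRect(w[k,:2].astype(np.float32)))
    x,y=[int(v) for v in proj(i,[493.5,108.5,80])]; print(n,x,y)
    h=50; x=min(max(x,h),510);y=min(max(y,h),370); ims.append(cv2.resize(p[y-h:y+h,x-h:x+h],(390,390),interpolation=cv2.INTER_CUBIC))
cv2.imwrite('pics/f.png',np.hstack(ims[1:])[:,:,::-1])
E
```

```text
t 15.55 pos [411.7  17.8 239.2] yawy -96.9 z [ 0.002 -0.    -1.   ] F [ 0.2 -0.3  0.3] g 0.596 j6 1.45
shift cm [  6.82 -10.08  13.33] twist None
top board 0.59 [181. 206.  82.  59.] [543. 100.  65.] z98 68.7
  tilt [-4.84572185e-03  4.34176493e-03  6.50444433e+01] ((522.7721557617188, 116.39051818847656), (128.9588623046875, 149.415771484375), 13.794113159179688)
top brick 0.88 [384. 276.  44.  31.] [ 398. -328.   36.] z98 40.0
top slice 0.92 [399. 165.  47.  34.] [ 635. -373.   38.] z98 41.3
top 181 226
side pin_handle 0.79 [237. 266.  19.  29.] [490. 118. 105.] z98 115.3
side board 0.87 [238. 279. 107.  73.] [479. 126.  67.] z98 70.1
  tilt [ 4.44361611e-03 -7.63220596e-03  6.72628700e+01] ((491.6893615722656, 111.2567367553711), (191.343017578125, 148.52915954589844), 14.368119239807129)
side brick 0.89 [351. 183.  25.  34.] [ 394. -312.   38.] z98 42.2
side slice 0.92 [274. 152.  22.  22.] [ 639. -364.   40.] z98 44.4
side 238 270
wrist pin_handle 0.94 [146.  97.  55.  56.] [494. 103. 111.] z98 113.4
wrist board 0.6 [153. 112. 255. 223.] [493. 106.  66.] z98 67.8
  tilt [1.16785960e-03 1.13949502e-03 6.60396809e+01] ((492.9538879394531, 107.60972595214844), (190.4571533203125, 150.26011657714844), 14.162596702575684)
wrist 149 96
```

View pics/f.png

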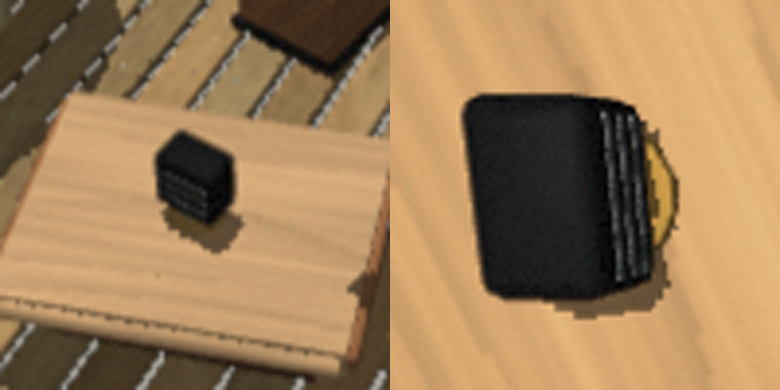

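```bash
python3 -c "
from h import *
print(workorder.finish_job())"
```

```text
the job is handed in; nothing more can be done
None
```

The pin is home: its collar sits on the board, it has been released, and the job is handed in. It took about 16 s of the 72 s allowed.

- **Insertion:** I gripped the pin in its stand, lifted it out and lowered it through the board hole. It touched the pedestal at about 7 N. I then slid it roughly 8 mm, the board moving with it, until it dropped into the hidden hole. It went down with at most about 3 N sideways and seated at about 17 N, well under 40 N. I eased the load, opened the jaws and backed away.
- **Seating:** the gripper stopped at 78.6 mm on seating, against an expected 78.7 mm. The wrist camera puts the handle top at about 111–113 mm, where 112 mm means fully seated.
- **Board and cheeses:** in the wrist view the board lies flat, with its top at 66.0 mm and a fitted slope of about 0.1%. The brick and slice are where they were, within measuring noise.
- **Disagreements:** the side camera read a little high, with the board at 67.3 mm and the handle top at 115 mm. I put that down to its roughly 2 mm calibration error. In the last top view the network did not find the pin, so only the side and wrist views confirm its final place.

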